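Shut up the house before leaving

TASK

Shut up the house before going out: with a fingertip, press down the raised end of the yellow rocker switch (hall light), then of the blue one (shutters), then of the green one (alarm), so that each paddle tips right over and stays over. Press gently, do not pick up or shove the switches, leave the red one and everything else on the console alone, and finish with the hand clear of everything.

Things in the scene. Friction and masses are not known exactly. Their poses are not given: they have to be found in the camera images.
- yellow_switch: The yellow rocker switch (hall light): a loose wireless switch standing on the console, 0.4 to 0.7 kg, with a white housing 100 (x) by 60 (y) by 26 mm high and a yellow paddle on top. Origin: centre of the housing's underside. Its own -x is the end where the raised half of the paddle is at the start, turned roughly towards the robot; z is up.
- yellow_rocker (a joint): Tilt of the yellow paddle in rad about a cross axle 38 mm above the console, over the centre of the housing. About 0 (to 0.03) at the start: the -x half is raised by 0.18 rad; 0.18 is level; 0.36 is tipped right over, on its stop. No spring: a light friction (about 2 N pressed 30 mm from the axle) lets it stay where it is left. The paddle is 86 (x) by 50 (y) by 8 mm thick.
- yellow_end (a point): The spot to press on the yellow paddle: a white dot 12 mm across on the top face of the half that is raised at the start, 30 mm from the axle, about 47 mm above the console at the start and about 11 mm lower once tipped over. It moves with the paddle. The stop is firm: come down slowly (about 20 mm/s) and stop on feeling it; a few newtons are enough, and over 20 N is rough.
- blue_switch: The blue rocker switch (shutters): a loose wireless switch standing on the console, 0.4 to 0.7 kg, with a white housing 100 (x) by 60 (y) by 26 mm high and a blue paddle on top. Origin: centre of the housing's underside. Its own -x is the end where the raised half of the paddle is at the start, turned roughly towards the robot; z is up.
- blue_rocker (a joint): Tilt of the blue paddle in rad about a cross axle 38 mm above the console, over the centre of the housing. About 0 (to 0.03) at the start: the -x half is raised by 0.18 rad; 0.18 is level; 0.36 is tipped right over, on its stop. No spring: a light friction (about 2 N pressed 30 mm from the axle) lets it stay where it is left. The paddle is 86 (x) by 50 (y) by 8 mm thick.
- blue_end (a point): The spot to press on the blue paddle: a white dot 12 mm across on the top face of the half that is raised at the start, 30 mm from the axle, about 47 mm above the console at the start and about 11 mm lower once tipped over. It moves with the paddle. The stop is firm: come down slowly (about 20 mm/s) and stop on feeling it; a few newtons are enough, and over 20 N is rough.
- green_switch: The green rocker switch (burglar alarm): a loose wireless switch standing on the console, 0.4 to 0.7 kg, with a white housing 100 (x) by 60 (y) by 26 mm high and a green paddle on top. Origin: centre of the housing's underside. Its own -x is the end where the raised half of the paddle is at the start, turned roughly towards the robot; z is up.
- green_rocker (a joint): Tilt of the green paddle in rad about a cross axle 38 mm above the console, over the centre of the housing. About 0 (to 0.03) at the start: the -x half is raised by 0.18 rad; 0.18 is level; 0.36 is tipped right over, on its stop. No spring: a light friction (about 2 N pressed 30 mm from the axle) lets it stay where it is left. The paddle is 86 (x) by 50 (y) by 8 mm thick.
- green_end (a point): The spot to press on the green paddle: a white dot 12 mm across on the top face of the half that is raised at the start, 30 mm from the axle, about 47 mm above the console at the start and about 11 mm lower once tipped over. It moves with the paddle. The stop is firm: come down slowly (about 20 mm/s) and stop on feeling it; a few newtons are enough, and over 20 N is rough.
- red_switch: The red rocker switch (panic call, not to be used): a loose wireless switch standing on the console, 0.4 to 0.7 kg, with a white housing 100 (x) by 60 (y) by 26 mm high and a red paddle on top. Origin: centre of the housing's underside. Its own -x is the end where the raised half of the paddle is at the start, turned roughly towards the robot; z is up.
- red_rocker (a joint): Tilt of the red paddle in rad about a cross axle 38 mm above the console, over the centre of the housing. About 0 (to 0.03) at the start: the -x half is raised by 0.18 rad; 0.18 is level; 0.36 is tipped right over, on its stop. No spring: a light friction (about 2 N pressed 30 mm from the axle) lets it stay where it is left. The paddle is 86 (x) by 50 (y) by 8 mm thick.
- red_end (a point): The spot to press on the red paddle: a white dot 12 mm across on the top face of the half that is raised at the start, 30 mm from the axle, about 47 mm above the console at the start and about 11 mm lower once tipped over. It moves with the paddle. The stop is firm: come down slowly (about 20 mm/s) and stop on feeling it; a few newtons are enough, and over 20 N is rough.
- car_key: A loose black car key fob, 66 by 34 by 14 mm, with a steel ring at its +x end. Origin: centre of its underside. Leave alone.
- glasses_case: A loose blue glasses case, 145 (x) by 58 (y) by 36 mm high. Origin: centre of its underside. Leave alone.
- cup: A loose blue mug, 76 mm across and 85 mm high, handle to its +y. Origin: centre of its underside. Leave alone.
- candle_jar: A loose amber candle jar, 68 mm across and 85 mm high. Origin: centre of its underside. Leave alone.

How it is judged (in metres and radians):
On the way, in this order (a step that is already met when the one before it is completed fails the run):
1. the yellow paddle is tipped over (value of joint yellow_rocker above 0.25 rad), for 0.1 s.
2. the blue paddle is tipped over (value of joint blue_rocker above 0.25 rad), for 0.1 s.
3. the green paddle is tipped over (value of joint green_rocker above 0.25 rad), for 0.1 s.
At the end, for the whole second after the job is handed in: The yellow, blue and green paddles are tipped over (each beyond 0.25 rad of 0.36), the red one is still as it was (below 0.1 rad), and every switch and loose thing is at rest within 20 mm of where it started (value of joint each of yellow_rocker, blue_rocker, green_rocker above 0.25 rad and value of joint red_rocker below 0.1 rad and distance of each of yellow_switch, blue_switch, green_switch, red_switch, car_key, glasses_case, cup, candle_jar from where it was at the start of the episode below 0.02 m and linear speed of each of yellow_switch, blue_switch, green_switch, red_switch below 0.02 m/s); the robot touches nothing.
It fails at once if a switch is lifted off the console (more than 10 mm) or shoved (more than 20 mm) (height (world z) of any of yellow_switch, blue_switch, green_switch, red_switch above 0.01 m or distance of any of yellow_switch, blue_switch, green_switch, red_switch from where it was at the start of the episode above 0.02 m).
It fails at once if the red switch is worked (beyond 0.1 rad) (value of joint red_rocker above 0.1 rad).
It fails at once if the switches are tipped out of order (blue before yellow, or green before blue) ((value of joint blue_rocker above 0.15 rad and value of joint yellow_rocker below 0.2 rad) or (value of joint green_rocker above 0.15 rad and value of joint blue_rocker below 0.2 rad)).
It fails at once if a switch is pressed hard (over 25 N) (contact force between the fingers and yellow_switch above 25 N or contact force between the fingers and blue_switch above 25 N or contact force between the fingers and green_switch above 25 N or contact force between the fingers and red_switch above 25 N).
It fails at once if something else on the console is shifted by more than 20 mm or tipped (distance of any of car_key, glasses_case, cup, candle_jar from where it was at the start of the episode above 0.02 m or angle between any of car_key, glasses_case, cup, candle_jar's own z axis and vertical above 0.3 rad).
It also fails if it takes over 58 s, if anything falls off the work surface, if the arm or the gripper's body presses on something with over 40 N, if the wrist force passes 120 N, or if a joint passes its speed limit or range.

ROBOT

A 6-joint arm with a two-finger parallel gripper is mounted at the origin on the work surface. World frame = base frame: x ahead of the robot, y to its left, z up, the work surface at z = 0. Lengths are in m, angles in degrees, forces in N, time in s.
With the tool pointing down it reaches from about 0.4 to 0.825 m from the base axis. Payload 7 kg.
Tool frame: the origin (TCP) lies where the fingers leave the gripper's body, on its centre line; the fingertips stand 66 mm ahead of it and the grasp point (between the pads) lies 47 mm ahead of it; z points along the fingers, y is the direction in which the jaws open and shut (so a half turn about z gives the same grasp; the last joint's range is limited). The gripper opens to 88 mm and grips with 3 to 60 N. Pads are 19 mm wide; open, the fingers measure 130 mm over their backs; the gripper's body (78 mm by 193 mm) begins 47 mm behind the grasp point.
Start: joints at [81.251, 20.546, 0.682, 0, -70.136, -16.507], TCP at [0.288, 0.61, 0.292] pointing down, gripper open.
Joint ranges: [-176.03, 176.03], [-82.01, 121.73], [-58.28, 71.71], [-173.87, 95.51], [-174.79, -0.11], [-173.66, 173.66]. Speed limits (degrees/s): [136.94, 136.94, 172.46, 180, 180, 180].

INTERFACE

Orientations are given as [roll, pitch, yaw] about the fixed x, y, z axes, in that order (R = Rz(yaw) Ry(pitch) Rx(roll)).
In Python, from plant import get_obs, snapshot, close_job gives the robot as it stands.
- The arm moves only by the tool play_rows, never from a script. Its argument "series" is a list of rows, each a list of 5 numbers: the opening in per cent of the stroke, from 0 (shut) to 100 (fully open), then the shift along the tool's x, y, z in m, then the turn about the tool's z in degrees. In form: [[jaw, dx, dy, dz, spin], ...]. A call has 1 to 10 rows; each row is the pose to reach, as a shift and turn from the pose commanded when the call began, along the tool's axes at that moment; what a row does not reach only later rows make up. A row lasts 1/10 s, in which the tool goes at most 50 mm and 8.59 degrees, less where a joint would pass 70% of its speed; a pose out of reach is approached as far as the arm can. A call with a gripper value outside its range is refused whole. The fingers move at their own pace and stop on an object; the grip force is fixed at half the most. Time passes only in rows, so rows that repeat a pose let the fingers close. It gives the time, the measured TCP pose, the force and the opening at its end, in the units of the state.
- get_obs(): the state, without advancing time (a new reading comes with each control period).
- snapshot(name): name is "side" or "top"; returns a dict with "frame" (480x640x3 uint8, red, green, blue), "z_map" (480x640 float32, m along the optical axis (not along the pixel's ray), 0 where there is no reading), "mtx" (3x3 intrinsics, pixels), "D" ([k1, k2, p1, p2, k3] as OpenCV has them; the pictures are not rectified), "camera_from_world" (4x4, takes a point from world to camera coordinates). Camera axes: x right, y up, looking along -z (the intrinsics and any distortion apply to the point x, -y, -z); pixel columns grow to the right and rows downward; lengths in m; the calibration is good to about 2 mm. A picture is of the moment at which its call begins.
- close_job(): hands the job in, once; it reports no verdict.
The state is a dict: "clock": time; "joint_pos": joint angles; "qvel": joint speeds; "tau": joint torques, N m; "tool_pos": TCP position; "orientation": TCP orientation; "force": force on the tool from outside, world axes, zero at the start; "moment": the same for the moment, N m; "opening": finger opening in m.
Only numpy, scipy, OpenCV 4.12 (cv2) and the standard library are available. Lean on these libraries where they do the work, as an engineer would, in place of code of your own. Each camera call takes 0.05 s, during which the arm holds its last target.

## Working session

There is one attempt and no reset: what is moved stays moved. The work goes in short steps, Python scripts to look and compute and a tool call to move; the robot and the scene stay as the last step left them, time stands still between calls to the robot, and variables do not carry over. Pictures are saved under pics/ and viewed, and the job is handed in when it is done.

Besides the shell and the picture viewer there is one more tool, called after ">>>" as name([rows], argument=value, ...), one row to a line, values as JSON. play_rows: Moves the arm, as the interface text tells. Its arguments: {"type":"object","properties":{"series":{"type":"array"}},"required":["series"]}

```bash
ls; mkdir -p pics; python3 - <<'E'
from plant import get_obs, snapshot
import cv2,numpy as np
print(get_obs())
for n in ("top","side"):
    s=snapshot(n); cv2.imwrite(f"pics/{n}0.png",s["frame"][:,:,::-1]); np.savez(f"{n}0.npz",**s)
    print(n,s["mtx"],s["D"],s["camera_from_world"])
E
```

```text
pics
{'clock': 0.0, 'joint_pos': array([ 8.12520369e+01,  2.05932463e+01,  6.33446745e-01, -1.91552157e-02,
       -7.01353737e+01, -1.65049304e+01]), 'qvel': array([-0.0114279 ,  0.03056801, -0.15763518, -0.0256084 ,  0.02398651,
        0.02192963]), 'tau': array([ 1.88911377e-03, -5.82719994e+01,  2.93042582e+01,  6.99693426e+00,
        6.73938019e-03, -1.76447916e-04]), 'tool_pos': array([0.28784437, 0.61013331, 0.2912027 ]), 'orientation': array([ 1.79903632e+02, -9.77606531e-03, -2.52594092e+01]), 'force': array([0.64388681, 0.99471927, 0.64660774]), 'moment': array([0.0307577 , 0.00707691, 0.02094117]), 'opening': 0.08780467427472134}
top [[495.31863339   0.         315.27561006]
 [  0.         495.31863339 238.44140469]
 [  0.           0.           1.        ]] [-0.07648764  0.          0.          0.          0.        ] [[ 0.0185481  -0.99934963  0.03092387 -0.01610492]
 [ 0.98971707  0.02273923  0.14121986 -0.52091531]
 [-0.1418312   0.02798653  0.98949516 -0.89663977]
 [ 0.          0.          0.          1.        ]]
side [[560.25617781   0.         311.29003024]
 [  0.         560.25617781 241.95905107]
 [  0.           0.           1.        ]] [-0.11323263  0.          0.          0.          0.        ] [[ 0.94340572 -0.33136826 -0.01344326 -0.48178182]
 [ 0.22347103  0.60522578  0.76404349 -0.15321707]
 [-0.24504355 -0.72380718  0.64502467 -1.12830294]
 [ 0.          0.          0.          1.        ]]
```

View pics/top0.png

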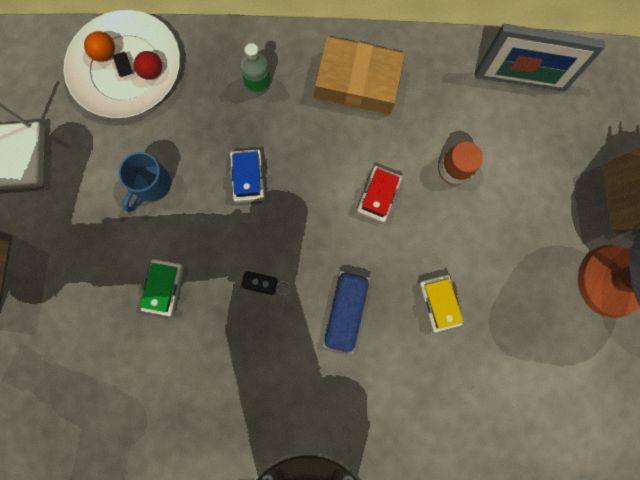

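View pics/side0.png

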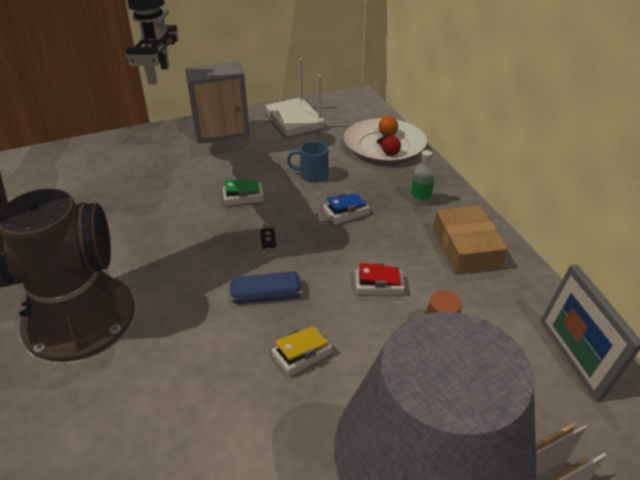

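```bash
cat > h.py <<'E'
import numpy as np,cv2
def ray(s,uv):
    p=cv2.undistortPoints(np.array(uv,float).reshape(-1,1,2),s["mtx"],s["D"]).reshape(-1,2)
    T=s["camera_from_world"];R=T[:3,:3];o=-R.T@T[:3,3]
    d=np.c_[p[:,0],-p[:,1],-np.ones(len(p))]@R
    return o,d
def plane(s,uv,z):
    o,d=ray(s,uv); return o+d*((z-o[2])/d[:,2])[:,None]
def tri(o1,d1,o2,d2):
    A=np.c_[d1,-d2]; t=np.linalg.lstsq(A,o2-o1,rcond=None)[0]
    a,b=o1+t[0]*d1,o2+t[1]*d2; return (a+b)/2,np.linalg.norm(a-b)
H={"yellow":(20,34),"blue":(108,122),"green":(50,75),"red":(0,6)}
def find(s):
    hsv=cv2.cvtColor(s["frame"],cv2.COLOR_RGB2HSV); out={}
    for c,(a,b) in H.items():
        m=cv2.inRange(hsv,(a,150,60),(b,255,255))
        n,l,st,ce=cv2.connectedComponentsWithStats(m)
        res=[]
        for i in range(1,n):
            if not 250<st[i,4]<2500: continue
            mi=(l==i).astype(np.uint8)
            cn=max(cv2.findContours(mi,0,2)[0],key=cv2.contourArea)
            hull=np.zeros_like(mi); cv2.fillConvexPoly(hull,cv2.convexHull(cn),1)
            g=s["frame"].min(2).astype(float)
            w=((g>110)&(hull>0)).astype(np.uint8)
            k,l2,s2,c2=cv2.connectedComponentsWithStats(w)
            if k<2: continue
            j=1+np.argmax(s2[1:,4])
            if s2[j,4]<12: continue
            res.append((ce[i],st[i,4],c2[j],s2[j,4],cv2.minAreaRect(cn)))
        out[c]=res
    return out
E
python3 - <<'E'
from h import *
S={n:dict(np.load(n+"0.npz")) for n in("top","side")}
F={n:find(S[n]) for n in S}
for c in H:
    for n in S:
        for r in F[n][c]: print(c,n,r[0].round(1),r[1],"dot",r[2].round(1),r[3], r[4][1:])
    t=F["top"][c][0]
    dp=plane(S["top"],t[2],.047)[0]; cp=plane(S["top"],t[0],.042)[0]
    v=dp-cp
    bx=plane(S["top"],cv2.boxPoints(t[4]),.042)[:,:2]
    e=[bx[1]-bx[0],bx[2]-bx[1]]; e=max(e,key=np.linalg.norm); 
    print(c,"dot plane",dp.round(4),"cen",cp.round(4),"yaw dot->cen",np.degrees(np.arctan2(-v[1],-v[0])).round(1),"box yaw",np.degrees(np.arctan(e[1]/e[0])).round(1),np.linalg.norm(e).round(4))
    for r in F["side"][c]:
        o1,d1=ray(S["top"],t[2]);o2,d2=ray(S["side"],r[2]); print("   tri",tri(o1,d1[0],o2,d2[0]))
# heights of scene from top depth
s=S["top"];z=s["z_map"];v,u=np.mgrid[0:480:1,0:640:1]
o,d=ray(s,np.c_[u.ravel(),v.ravel()]); T=s["camera_from_world"]
P=o+d*z.ravel()[:,None]
P=P[z.ravel()>0]
for nm,(a,b,c,dd) in dict(cup=(115,165,145,215),candle=(435,150,485,185),bottle=(235,40,275,95),disc=(575,240,640,320),wood=(575,130,640,230),case=(320,265,370,355),box=(310,30,405,115)).items():
    m=((u>=a)&(u<c)&(v>=min(b,dd))&(v<max(b,dd))).ravel()[z.ravel()>0]; Q=P[m]; q=Q[Q[:,2]>.015]
    print(nm,q.min(0).round(3),q.max(0).round(3))
E
```

```text
yellow top [443.3 302.6] 1172 dot [449.1 317.8] 32 ((46.686134338378906, 26.68829345703125), 72.89727020263672)
yellow side [300.9 342.4] 937 dot [287.9 345.9] 18 ((23.552093505859375, 47.539329528808594), 67.61986541748047)
yellow dot plane [ 0.3768 -0.2558  0.047 ] cen [ 0.4049 -0.2466  0.042 ] yaw dot->cen 18.1 box yaw 16.7 0.0865
   tri (array([ 0.37693606, -0.25557657,  0.04772957]), np.float64(0.00016730027440502152))
blue top [245.6 172.5] 1000 dot [246.3 185.8] 30 ((41.22285842895508, 25.720245361328125), 86.633544921875)
blue dot plane [0.6172 0.1272 0.047 ] cen [0.6445 0.1303 0.042 ] yaw dot->cen 6.4 box yaw 5.4 0.0814
green top [158.4 286.5] 1120 dot [153.8 302.1] 36 ((26.678918838500977, 45.8392333984375), 14.03624439239502)
green dot plane [0.3953 0.2886 0.047 ] cen [0.424  0.2831 0.042 ] yaw dot->cen -10.7 box yaw -10.7 0.0841
red top [380.6 191.4] 1025 dot [376.2 203.9] 25 ((26.368738174438477, 41.41006088256836), 21.801406860351562)
red side [380.  273.4] 663 dot [365.8 269.9] 12 ((42.292388916015625, 18.106428146362305), 7.594643592834473)
red dot plane [ 0.5884 -0.1192  0.047 ] cen [ 0.6142 -0.1285  0.042 ] yaw dot->cen -19.8 box yaw -21.1 0.0819
   tri (array([ 0.58864602, -0.11927022,  0.04716989]), np.float64(0.0004868387883116252))
cup [0.564 0.308 0.015] [0.661 0.357 0.089]
candle [ 0.642 -0.314  0.015] [ 0.699 -0.249  0.09 ]
bottle [0.819 0.093 0.015] [0.867 0.145 0.144]
disc [ 0.384 -0.655  0.015] [ 0.523 -0.49   0.248]
wood [ 0.521 -0.662  0.015] [ 0.698 -0.512  0.231]
case [ 0.309 -0.11   0.015] [ 0.462 -0.024  0.042]
box [ 0.786 -0.174  0.015] [0.922 0.002 0.066]
```

```bash
cat > mv.py <<'E'
from plant import get_obs
from scipy.spatial.transform import Rotation as R
import numpy as np
def to(target,yaw=None):
    s=get_obs(); r=R.from_euler("xyz",s["orientation"],degrees=True)
    d=r.inv().apply(np.array(target)-s["tool_pos"])
    dy=0 if yaw is None else -(yaw-s["orientation"][2])
    print("shift",d.round(4),"spin",round(dy,2),"now",s["tool_pos"].round(4),s["orientation"].round(2),"t",s["clock"],"F",s["force"].round(2),s["opening"])
E
python3 -c "
from mv import *
to([.50,.10,.26]); to([.377,-.2557,.20],17.4)"
```

```text
shift [0.4095 0.3708 0.0319] spin 0 now [0.2879 0.6102 0.2913] [ 1.7992e+02 -1.0000e-02 -2.5260e+01] t 0.1 F [-0.34 -0.3   0.04] 0.0872921738613816
shift [0.4501 0.7449 0.0925] spin -42.66 now [0.2879 0.6102 0.2913] [ 1.7992e+02 -1.0000e-02 -2.5260e+01] t 0.1 F [-0.34 -0.3   0.04] 0.0872921738613816
```

>>> play_rows([
  [0,0.033,0.03,0.003,0],
  [0,0.066,0.06,0.006,0],
  [0,0.099,0.09,0.009,0],
  [0,0.132,0.12,0.012,-4],
  [0,0.165,0.15,0.015,-8],
  [0,0.198,0.18,0.018,-12],
  [0,0.231,0.21,0.021,-16],
  [0,0.264,0.24,0.024,-20],
  [0,0.297,0.27,0.027,-24],
  [0,0.33,0.3,0.03,-28],
])

```text
clock: 1.1
tool_pos: [0.4586, 0.1966, 0.2621]
orientation: [-180.0, -0.0, 2.9]
force: [0.6, 0.5, 0.3]
opening: 0.0133
```

```bash
python3 -c "
from mv import *
to([.48,.05,.26]); to([.377,-.2557,.20],17.4)"
```

```text
shift [0.0139 0.1475 0.002 ] spin 0 now [0.4586 0.1966 0.2621] [-179.99   -0.      2.93] t 1.1 F [0.63 0.55 0.35] 0.013268203977335387
shift [-0.1046  0.4475  0.062 ] spin -14.47 now [0.4586 0.1966 0.2621] [-179.99   -0.      2.93] t 1.1 F [0.63 0.55 0.35] 0.013268203977335387
```

>>> play_rows([
  [0,0.0,0.045,0.002,-1],
  [0,0.0,0.09,0.004,-2],
  [0,0.0,0.135,0.006,-3],
  [0,-0.01,0.18,0.008,-5],
  [0,-0.02,0.225,0.012,-7],
  [0,-0.035,0.27,0.02,-9],
  [0,-0.05,0.315,0.03,-11],
  [0,-0.07,0.36,0.04,-13],
  [0,-0.09,0.405,0.05,-14.5],
  [0,-0.105,0.447,0.062,-14.5],
])

```text
clock: 2.1
tool_pos: [0.3736, -0.2548, 0.2001]
orientation: [180.0, -0.0, 17.3]
force: [1.8, 1.1, 0.3]
opening: 0.0004
```

>>> play_rows([
  [0,0,0,0,0],
  [0,0,0,0,0],
  [0,0,0,0,0],
])

```text
clock: 2.4
tool_pos: [0.3752, -0.2529, 0.2003]
orientation: [180.0, -0.0, 17.2]
force: [0.8, 0.3, -0.7]
opening: 0.0005
```

```bash
python3 - <<'E'
from mv import *
to([.377,-.2557,.125],17.4)
from plant import snapshot
import cv2
s=snapshot("side"); cv2.imwrite("pics/side1.png",s["frame"][:,:,::-1])
E
```

```text
shift [0.0009 0.0032 0.0753] spin -0.15 now [ 0.3752 -0.2529  0.2003] [ 1.800e+02 -1.000e-02  1.725e+01] t 2.4 F [ 0.84  0.26 -0.73] 0.0005179174304585287
```

View pics/side1.png

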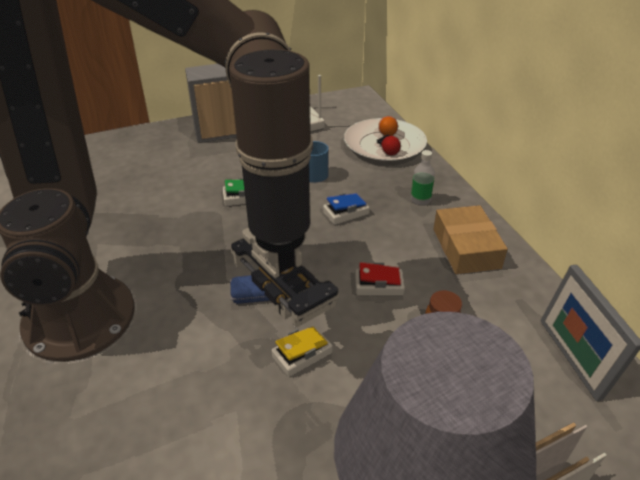

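The picture shows the closed hand just above and behind the yellow paddle (dot at about 288,346), with nothing between them. I'm going down to a hover.

>>> play_rows([
  [0,0.001,0.003,0.015,0],
  [0,0.001,0.003,0.03,0],
  [0,0.001,0.003,0.045,0],
  [0,0.001,0.003,0.06,0],
  [0,0.001,0.003,0.07,0],
  [0,0.001,0.003,0.075,0],
  [0,0.001,0.003,0.075,0],
  [0,0.001,0.003,0.075,0],
])

```text
clock: 3.25
tool_pos: [0.3773, -0.2556, 0.1256]
orientation: [180.0, -0.0, 17.3]
force: [-0.6, 0.0, -0.1]
opening: 0.0004
```

```bash
python3 -c "
from mv import *
to([.377,-.2557,.1045],17.4)"
```

```text
shift [-0.0003 -0.      0.0211] spin -0.12 now [ 0.3773 -0.2556  0.1256] [ 1.7998e+02 -3.0000e-02  1.7280e+01] t 3.25 F [-0.6   0.05 -0.09] 0.00044990487959802164
```

Now pressing at 20 mm/s in short calls.

>>> play_rows([
  [0,0,0,0.002,0],
  [0,0,0,0.004,0],
  [0,0,0,0.006,0],
  [0,0,0,0.008,0],
  [0,0,0,0.01,0],
  [0,0,0,0.012,0],
  [0,0,0,0.014,0],
])

```text
clock: 3.95
tool_pos: [0.3766, -0.2558, 0.111]
orientation: [-180.0, 0.0, 17.2]
force: [-2.3, -0.8, 2.5]
opening: 0.0004
```

>>> play_rows([
  [0,0,0,0.002,0],
  [0,0,0,0.003,0],
  [0,0,0,0.003,0],
])

```text
clock: 4.25
tool_pos: [0.3768, -0.2557, 0.108]
orientation: [-180.0, 0.0, 17.2]
force: [-0.1, -0.3, 0.0]
opening: 0.0008
```

>>> play_rows([
  [0,0,0,0.001,0],
  [0,0,0,0.002,0],
  [0,0,0,0.002,0],
])

```text
clock: 4.55
tool_pos: [0.3769, -0.2558, 0.1062]
orientation: [180.0, -0.0, 17.2]
force: [-0.9, -0.5, 2.9]
opening: 0.0003
```

>>> play_rows([
  [0,0,0,0.001,0],
  [0,0,0,0.001,0],
])

```text
clock: 4.75
tool_pos: [0.3768, -0.2558, 0.1051]
orientation: [180.0, -0.0, 17.2]
force: [-1.0, -0.4, 3.6]
opening: 0.0005
```

>>> play_rows([
  [0,0,0,0.0005,0],
  [0,0,0,0.001,0],
  [0,0,0,0.001,0],
])

```text
clock: 5.05
tool_pos: [0.3768, -0.2558, 0.1041]
orientation: [180.0, 0.0, 17.2]
force: [-1.5, -1.0, 3.5]
opening: 0.0006
```

>>> play_rows([
  [0,0,0,0.0005,0],
  [0,0,0,0.001,0],
  [0,0,0,0.001,0],
])

```text
clock: 5.35
tool_pos: [0.3769, -0.2559, 0.1037]
orientation: [180.0, -0.0, 17.3]
force: [-3.6, 0.7, 11.2]
opening: 0.0004
```

The force has risen to 11 N, so the paddle is on its stop. Lifting off.

>>> play_rows([
  [0,0,0,-0.005,0],
  [0,0,0,-0.02,0],
  [0,0,0,-0.045,0],
  [0,0,0,-0.075,0],
  [0,0,0,-0.105,0],
  [0,0,0,-0.125,0],
  [0,0,0,-0.125,0],
])

```text
clock: 6.05
tool_pos: [0.3784, -0.2561, 0.2311]
orientation: [179.8, -0.3, 17.3]
force: [0.5, 0.2, -0.2]
opening: 0.0002
```

```bash
python3 - <<'E'
from mv import *
to([.6172,.1272,.20],6)
from plant import snapshot
import cv2
s=snapshot("side"); cv2.imwrite("pics/side2.png",cv2.resize(s["frame"][180:420,180:500,::-1],None,fx=2,fy=2))
E
```

```text
shift [ 0.3416 -0.2952  0.032 ] spin 11.27 now [ 0.3784 -0.2561  0.2311] [179.83  -0.29  17.27] t 6.05 F [ 0.49  0.19 -0.2 ] 0.0001976168822357449
```

View pics/side2.png

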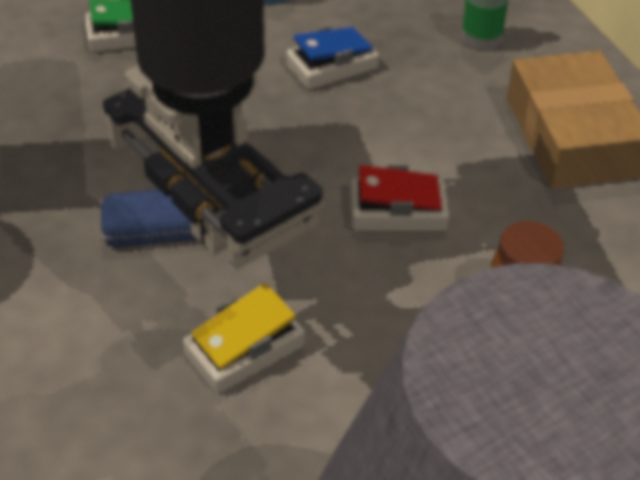

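Yellow (dot at crop 216,341) now slopes down at its dot end, and its housing hasn't moved. Next is blue.

>>> play_rows([
  [0,0.03,-0.026,0,1],
  [0,0.064,-0.055,0,2],
  [0,0.1,-0.086,0,4],
  [0,0.136,-0.117,0,5],
  [0,0.172,-0.148,0,6],
  [0,0.208,-0.179,0,7],
  [0,0.244,-0.21,0.005,8],
  [0,0.28,-0.241,0.012,9],
  [0,0.314,-0.271,0.022,10.3],
  [0,0.3416,-0.295,0.032,11.3],
])

```text
clock: 7.1
tool_pos: [0.6162, 0.1296, 0.1941]
orientation: [180.0, 0.1, 5.9]
force: [-0.1, -0.5, -0.5]
opening: 0.0004
```

>>> play_rows([
  [0,0,0,0,0],
  [0,0,0,0,0],
  [0,0,0,0,0],
])

```text
clock: 7.4
tool_pos: [0.615, 0.1267, 0.1953]
orientation: [180.0, 0.1, 5.9]
force: [0.6, -0.3, 0.7]
opening: 0.0004
```

```bash
python3 -c "
from mv import *
to([.6172,.1272,.125],6)"
```

```text
shift [ 0.0024 -0.0003  0.0703] spin -0.06 now [0.615  0.1267 0.1953] [1.7997e+02 9.0000e-02 5.9400e+00] t 7.4 F [ 0.56 -0.32  0.69] 0.00040559106305636906
```

>>> play_rows([
  [0,0.002,0,0.015,0],
  [0,0.002,0,0.03,0],
  [0,0.002,0,0.045,0],
  [0,0.002,0,0.06,0],
  [0,0.002,0,0.067,0],
  [0,0.002,0,0.07,0],
  [0,0.002,0,0.07,0],
  [0,0.002,0,0.07,0],
])

```text
clock: 8.2
tool_pos: [0.6179, 0.1275, 0.1268]
orientation: [-180.0, -0.1, 5.9]
force: [0.5, 0.1, 0.3]
opening: 0.0006
```

>>> play_rows([
  [0,0,0,0.002,0],
  [0,0,0,0.004,0],
  [0,0,0,0.006,0],
  [0,0,0,0.008,0],
  [0,0,0,0.01,0],
  [0,0,0,0.012,0],
  [0,0,0,0.013,0],
])

```text
clock: 8.9
tool_pos: [0.6175, 0.1274, 0.113]
orientation: [180.0, 0.0, 5.9]
force: [-1.1, 0.1, 2.4]
opening: 0.0003
```

>>> play_rows([
  [0,0,0,0.002,0],
  [0,0,0,0.003,0],
  [0,0,0,0.003,0],
])

```text
clock: 9.2
tool_pos: [0.6175, 0.1274, 0.11]
orientation: [180.0, 0.0, 5.9]
force: [0.7, -0.4, 0.1]
opening: 0.0003
```

>>> play_rows([
  [0,0,0,0.001,0],
  [0,0,0,0.002,0],
  [0,0,0,0.003,0],
  [0,0,0,0.004,0],
  [0,0,0,0.004,0],
])

```text
clock: 9.7
tool_pos: [0.6175, 0.1274, 0.1061]
orientation: [180.0, 0.0, 5.9]
force: [-2.6, -0.3, 3.4]
opening: 0.0006
```

>>> play_rows([
  [0,0,0,0.0005,0],
  [0,0,0,0.001,0],
  [0,0,0,0.001,0],
])

```text
clock: 10.0
tool_pos: [0.6175, 0.1274, 0.105]
orientation: [180.0, 0.0, 5.9]
force: [-3.5, 0.0, 3.0]
opening: 0.0006
```

>>> play_rows([
  [0,0,0,0.0005,0],
  [0,0,0,0.001,0],
  [0,0,0,0.001,0],
])

```text
clock: 10.3
tool_pos: [0.6175, 0.1274, 0.1041]
orientation: [180.0, 0.0, 5.9]
force: [-3.5, -0.3, 3.7]
opening: 0.0001
```

>>> play_rows([
  [0,0,0,0.0005,0],
  [0,0,0,0.0005,0],
])

```text
clock: 10.5
tool_pos: [0.6175, 0.1274, 0.104]
orientation: [180.0, 0.0, 6.0]
force: [-4.5, -0.7, 7.1]
opening: 0.0007
```

On the stop at 7 N. Lifting off.

>>> play_rows([
  [0,0,0,-0.005,0],
  [0,0,0,-0.02,0],
  [0,0,0,-0.045,0],
  [0,0,0,-0.075,0],
  [0,0,0,-0.105,0],
  [0,0,0,-0.125,0],
  [0,0,0,-0.125,0],
])

```text
clock: 11.2
tool_pos: [0.6197, 0.1282, 0.2326]
orientation: [-179.9, -0.4, 6.0]
force: [-1.3, -0.3, -0.4]
opening: 0.0005
```

```bash
python3 - <<'E'
from mv import *
to([.3953,.2886,.20],-10.7)
from plant import snapshot
import cv2
s=snapshot("side"); cv2.imwrite("pics/side3.png",cv2.resize(s["frame"][120:360,180:500,::-1],None,fx=2,fy=2))
E
```

```text
shift [-0.2068 -0.1829  0.0315] spin 16.67 now [0.6197 0.1282 0.2326] [-179.89   -0.41    5.97] t 11.2 F [-1.3  -0.28 -0.38] 0.0004886446402596227
```

View pics/side3.png

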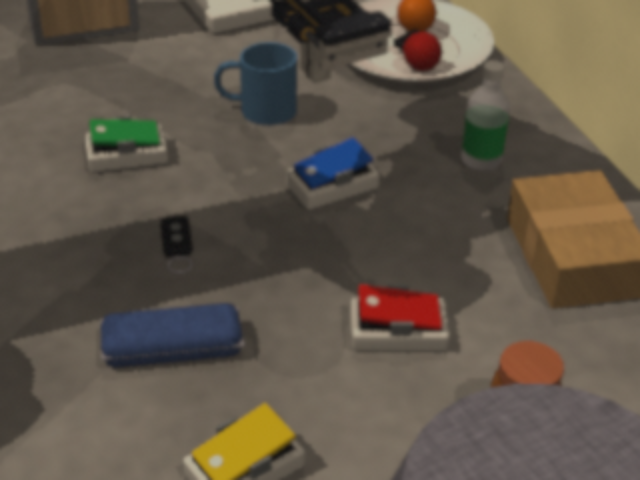

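Blue (dot at crop 312,170) has tipped over, red is still raised at its dot end, and green (dot at crop 101,128) is untouched. Moving to green.

>>> play_rows([
  [0,-0.023,-0.02,0,2],
  [0,-0.048,-0.043,0,4],
  [0,-0.075,-0.067,0,7],
  [0,-0.105,-0.093,0,9],
  [0,-0.135,-0.12,0.005,12],
  [0,-0.165,-0.146,0.012,14],
  [0,-0.19,-0.168,0.022,16],
  [0,-0.207,-0.183,0.0315,16.7],
  [0,-0.207,-0.183,0.0315,16.7],
  [0,-0.207,-0.183,0.0315,16.7],
])

```text
clock: 12.25
tool_pos: [0.3925, 0.2883, 0.1966]
orientation: [180.0, 0.0, -10.7]
force: [0.8, 0.0, -0.5]
opening: 0.0004
```

```bash
python3 -c "
from mv import *
to([.3953,.2886,.125],-10.7)"
```

```text
shift [ 0.0027 -0.0009  0.0716] spin 0.04 now [0.3925 0.2883 0.1966] [ 1.7995e+02  1.0000e-02 -1.0660e+01] t 12.25 F [ 0.82  0.05 -0.55] 0.00037902167738229295
```

>>> play_rows([
  [0,0.0025,-0.001,0.015,0],
  [0,0.0025,-0.001,0.03,0],
  [0,0.0025,-0.001,0.045,0],
  [0,0.0025,-0.001,0.06,0],
  [0,0.0025,-0.001,0.068,0],
  [0,0.0025,-0.001,0.071,0],
  [0,0.0025,-0.001,0.071,0],
  [0,0.0025,-0.001,0.071,0],
])

```text
clock: 13.05
tool_pos: [0.3958, 0.2888, 0.1267]
orientation: [-180.0, -0.0, -10.8]
force: [-0.1, 1.0, 0.1]
opening: 0.0003
```

>>> play_rows([
  [0,0,0,0.002,0],
  [0,0,0,0.004,0],
  [0,0,0,0.006,0],
  [0,0,0,0.008,0],
  [0,0,0,0.01,0],
  [0,0,0,0.012,0],
  [0,0,0,0.013,0],
])

```text
clock: 13.75
tool_pos: [0.3954, 0.2886, 0.113]
orientation: [180.0, 0.0, -10.8]
force: [-0.9, -0.1, 2.3]
opening: 0.0004
```

>>> play_rows([
  [0,0,0,0.002,0],
  [0,0,0,0.003,0],
  [0,0,0,0.003,0],
])

```text
clock: 14.05
tool_pos: [0.3954, 0.2885, 0.11]
orientation: [180.0, 0.0, -10.8]
force: [0.2, 0.3, -0.1]
opening: 0.0002
```

>>> play_rows([
  [0,0,0,0.001,0],
  [0,0,0,0.002,0],
  [0,0,0,0.003,0],
  [0,0,0,0.004,0],
  [0,0,0,0.004,0],
])

```text
clock: 14.55
tool_pos: [0.3954, 0.2886, 0.1061]
orientation: [180.0, 0.0, -10.8]
force: [-1.0, -0.0, 2.0]
opening: 0.0002
```

>>> play_rows([
  [0,0,0,0.0005,0],
  [0,0,0,0.001,0],
  [0,0,0,0.001,0],
])

```text
clock: 14.85
tool_pos: [0.3954, 0.2886, 0.1051]
orientation: [-180.0, -0.0, -10.8]
force: [-3.0, 1.0, 1.7]
opening: 0.0005
```

>>> play_rows([
  [0,0,0,0.0005,0],
  [0,0,0,0.001,0],
  [0,0,0,0.001,0],
])

```text
clock: 15.15
tool_pos: [0.3954, 0.2886, 0.1041]
orientation: [180.0, 0.0, -10.8]
force: [-2.5, 0.7, 3.0]
opening: 0.0005
```

>>> play_rows([
  [0,0,0,0.0005,0],
  [0,0,0,0.0005,0],
])

```text
clock: 15.35
tool_pos: [0.3954, 0.2886, 0.1039]
orientation: [-180.0, -0.0, -10.7]
force: [-3.6, 0.0, 7.1]
opening: 0.0003
```

>>> play_rows([
  [0,0,0,-0.005,0],
  [0,0,0,-0.02,0],
  [0,0,0,-0.045,0],
  [0,0,0,-0.075,0],
  [0,0,0,-0.105,0],
  [0,0,0,-0.14,0],
  [0,0,0,-0.16,0],
])

```text
clock: 16.05
tool_pos: [0.396, 0.2889, 0.2666]
orientation: [-179.8, -0.1, -10.7]
force: [0.8, -0.7, -1.2]
opening: 0.0004
```

>>> play_rows([
  [0,0,-0.03,0,0],
  [0,0,-0.07,0,0],
  [0,0,-0.11,0,0],
  [0,0,-0.15,0,0],
  [0,0,-0.19,0,0],
  [0,0,-0.22,0,0],
  [0,0,-0.22,0,0],
  [0,0,-0.22,0,0],
])

```text
clock: 16.85
tool_pos: [0.4364, 0.5048, 0.2626]
orientation: [179.9, 0.0, -10.7]
force: [0.1, -0.4, -0.5]
opening: -0.0002
```

```bash
python3 - <<'E'
from h import *
from plant import snapshot,get_obs
S={n:snapshot(n) for n in("top","side")}
for n in S: cv2.imwrite(f"pics/{n}4.png",S[n]["frame"][:,:,::-1])
o=get_obs();print(o["clock"],o["tool_pos"],o["force"])
z0=np.load("top0.npz")
f0=find(dict(z0)); f=find(S["top"])
s=S["top"]
for c in H:
    for r in f[c]:
        v=[int(round(x)) for x in r[2]]
        T=s["camera_from_world"]
        def hz(s,uv):
            o_,d=ray(s,uv); zz=np.median(s["z_map"][v[1]-2:v[1]+3,v[0]-2:v[0]+3]); return (o_+d[0]*zz).round(4)
        print(c,r[0].round(1),r[2].round(1),"was",f0[c][0][2].round(1),"dot now",hz(s,r[2]),"before",hz(dict(z0),f0[c][0][2]))
E
```

```text
16.95 [0.43639589 0.50392773 0.26353041] [ 0.4420482  -0.17653533  0.33988957]
yellow [443.2 302. ] [447.5 318.5] was [449.1 317.8] dot now [ 0.3755 -0.256   0.0363] before [ 0.3768 -0.2559  0.0467]
blue [245.6 171.6] [246.8 187.9] was [246.3 185.8] dot now [0.6157 0.1273 0.0371] before [0.6168 0.127  0.0486]
green [158.5 285.8] [155.2 302.8] was [153.8 302.1] dot now [0.3942 0.2888 0.0363] before [0.3953 0.2882 0.0484]
red [380.6 191.4] [376.2 204. ] was [376.2 203.9] dot now [ 0.5881 -0.1191  0.048 ] before [ 0.5884 -0.1192  0.047 ]
```

View pics/side4.png

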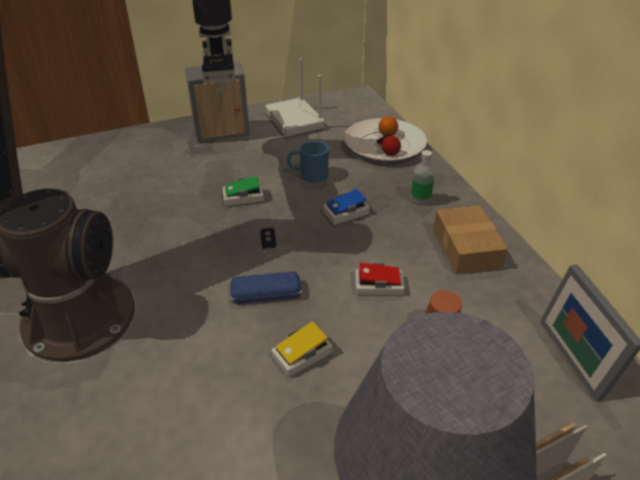

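View pics/top4.png

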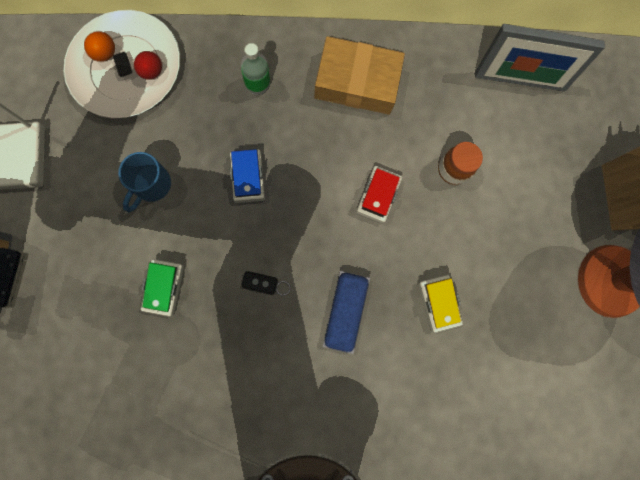

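All three dots are about 11 mm lower, red's is unchanged, and nothing has shifted. In the side view, though, the hand (about 217,60) is near the wooden speaker box, so I'm backing it away and up before handing in.

>>> play_rows([
  [0,0,0,-0.03,0],
  [0,0,0.02,-0.06,0],
  [0,0,0.06,-0.08,0],
  [0,0,0.1,-0.08,0],
  [0,0,0.12,-0.08,0],
  [0,0,0.12,-0.08,0],
  [0,0,0.12,-0.08,0],
  [0,0,0.12,-0.08,0],
])

```text
clock: 17.75
tool_pos: [0.4142, 0.3869, 0.3439]
orientation: [-180.0, -0.0, -10.8]
force: [-0.5, -0.0, -0.6]
opening: 0.0004
```

```bash
python3 - <<'E'
from plant import get_obs,snapshot,close_job
import cv2
o=get_obs();print(o["clock"],o["tool_pos"],o["force"],abs(o["qvel"]).max())
cv2.imwrite("pics/side5.png",snapshot("side")["frame"][:,:,::-1])
E
```

```text
17.75 [0.41419813 0.38692091 0.34389207] [-0.45090956 -0.02587855 -0.59417456] 1.0676999566986176
```

View pics/side5.png

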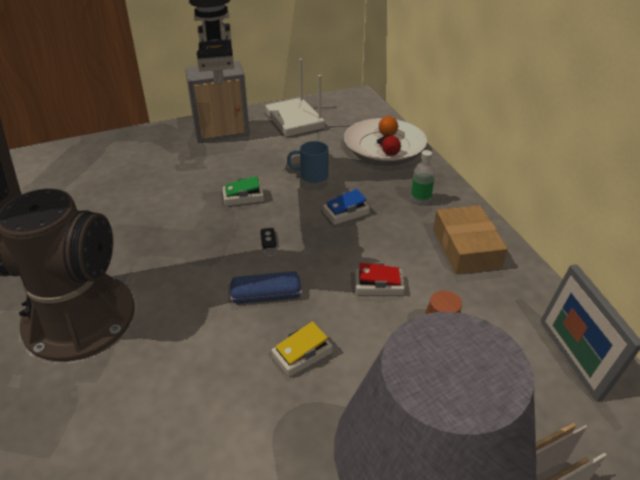

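The hand (about 215,50) now hangs in free air at TCP z = 0.344. Its force reading is about zero, and the console looks unchanged.

```bash
python3 -c "
from plant import close_job
print(close_job())"
```

```text
the job is handed in; nothing more can be done
None
```

I pressed the yellow, blue and green switches in that order with the closed fingertips, easing each down until it met its stop. I then lifted the hand clear and handed the job in; it reported no verdict.

- **Force:** the highest readings I saw at the stops were about 11 N vertical (yellow) and 7 N (blue and green). These are readings at the end of each short move, so a brief higher peak in between would not show.
- **Paddles:** in the last top view the white dots sat at about 36 to 37 mm, down from 47 to 48 mm, so all three are tipped right over. Red's dot had not moved, apart from depth noise of about 1 mm.
- **Everything else:** the housings and loose items showed no visible movement in either camera view.
- **Retreat:** my first retreat ended near the wooden speaker box. The force there was about zero, and I moved the hand up and away before handing in. No check failed or disagreed.

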